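Reset the roller gap of the insole press

TASK

Set the gap of the small roller press for the next insole blanks: push its clamp lever out to the open stop so that the dial is freed, then push the dial round by its crank handle, clockwise seen from above, until the dial's index line lines up with the one long line on the scale ring, and then push the clamp lever back to its closed stop so that the setting is held. Do all of it with gentle pushes of the fingertips, gripping nothing, do not force the dial while it is clamped, and leave the things around the press where they are.

Things in the scene. Friction and masses are not known exactly. Their poses are not given: they have to be found in the camera images.
- roller_press: grey bench roller press, fixed, 200 x 265 mm, 160 mm high to its flat head plate; origin at table height under the dial's axis; at yaw 0 its front faces the robot: x points away from the robot, y to its left. On the plate: scale ring (radius 84, 8 mm thick), over it the dial (radius 60, top 22 mm above the plate), and at the -y side the clamp lever on a 62 x 30 mm housing
- dial_axis (a point): point on the dial's upright axis at the dial's top face, 22 mm above the head plate; a hub of radius 16 mm stands up to 32 mm above the plate here
- gap_dial (a joint): angle of the steel dial on its upright axis, rad, relative to the press; grows counter-clockwise seen from above, so it is to be decreased; stops at -3 and 3. At 0 the index line points along the press's -x, the crank handle along +x. Stays where it is left: dry friction about 0.12 N m when free; a brake shoe on its rim holds it much tighter when clamped
- crank_handle (a point): the dial's crank handle: upright black round post, diameter 16 to 17 mm, 42 mm from the dial's axis, opposite the index line; it reaches from the dial's top face (22 mm above the head plate) to 62 mm above the plate; this point is on its axis, 45 mm above the plate
- index_mark (a point): outer end of the dial's black index line (2.8 mm wide, on the dial's top and bevelled edge), 61 mm from the dial's axis and 11.5 mm above the head plate
- target_line (a point): inner end of the one long black line (20 mm long, 2.6 mm wide, almost to the outer edge; the other 23 lines are 7 mm long) on the fixed scale ring, on the half facing the robot; 61 mm from the dial's axis, 8 mm above the head plate; index mark and this point lie one above the other when the lines line up
- clamp_lever (a joint): lever angle, rad: 0 = closed stop (dial clamped; lever along the press's -x), 1.0 = open stop (dial free; lever swung outward, away from the dial); grows counter-clockwise seen from above. Stays where it is left, dry friction about 0.12 N m. In the last 0.2 rad of closing a brake shoe is pressed on the dial's rim, which does not turn the dial
- lever_handle (a point): the clamp lever's handle: upright black round post at the lever's end, diameter 16 to 17 mm, 65 mm from the lever's pivot, reaching from 25 mm (top of the lever's bar) to 61 mm above the head plate; this point is on its axis, 45 mm above the plate
- lever_pivot (a point): point on the clamp lever's upright pivot, 22 mm above the head plate; in the press's frame at x = 20 mm, y = -112 mm
- die_round: bystander: round steel punch die, 40 x 42 x 35 mm, loose on the left rear corner of the head plate; origin at the centre of its underside
- die_heel: bystander: heel-shaped steel cutting die, 74 x 64 x 31 mm, loose on the table at the front left; origin at the centre of its underside
- tape_roll: bystander: black roll of tape lying flat, 62 x 59 x 19 mm, loose on the table at the front right of the press; origin at the centre of its underside
- sand_block: bystander: brown sanding block, 60 x 90 x 30 mm, loose on the table at the right of the press; origin at the centre of its underside

How it is judged:
By the outcome, as a careful person would: the job done as asked, in the order asked, and still so for the second after the job is handed in, with the robot touching nothing.
It also fails if it takes over 58 s, if anything falls off the work surface, if the arm or the gripper's body presses on something with over 40 N, if the wrist force passes 120 N, or if a joint passes its speed limit or range.

ROBOT

A 6-joint arm with a two-finger parallel gripper is mounted at the origin on a cart in front of the work surface, level with it; the furniture and walls round the work are solid. World frame = base frame: x ahead of the robot, y to its left, z up, the work surface at z = 0. Lengths are in m, angles in rad, forces in N, time in s.
With the tool pointing down it reaches from about 0.35 to 0.975 m from the base axis. Payload 4.9 kg.
Tool frame: the origin (TCP) lies at the very end of the fingers, on their centre line; the grasp point (between the pads) lies 19 mm behind it; x points along the fingers, y is the direction in which the jaws open and shut, and the axes are right-handed (so a half turn about x gives the same grasp; the last joint's range is limited). The gripper opens to 85 mm and grips with 20 to 120 N. Pads are 22 mm wide; open, the fingers measure 114 mm over their backs; the gripper's body (76 mm by 85 mm) begins 54 mm behind the grasp point. The pads swing forward as they close: fully open they stand 13 mm farther back than shut.
Start: joints at [-1.356, 0.053, 1.613, -0, 1.476, -0.119], TCP at [0.205, -0.59, 0.231] pointing down, gripper open.
Joint ranges: [-3.01, 3.01], [-1.01, 2.22], [0.06, 2.58], [-1.02, 4.17], [0.09, 2.62], [-3.14, 3.14]. Speed limits (rad/s): [2.57, 2.57, 3.14, 3.14, 3.14, 3.14].

INTERFACE

Orientations are given as a rotation vector (axis times angle).
In Python, from station import ctrl gives the robot as it stands. The module is installed in compiled form; this text tells all that it offers.
- The arm moves only by the shell command python3 -m handwheel 'ROWS' [FORCE]. ROWS is JSON, one flat list of numbers, 7 for each row, row after row: the opening, from 0 (shut) to 1 (fully open), then the shift along the tool's x, y, z in m, then the turn, a rotation vector about the tool's x, y, z in degrees. A call has 1 to 12 rows; each row is the pose to reach, as a shift and turn from the pose commanded when the call began, along the tool's axes at that moment; what a row does not reach only later rows make up. A row lasts 1/12 s, in which the tool goes at most 41.7 mm and 7.16 degrees, less where a joint would pass 70% of its speed; a pose out of reach is approached as far as the arm can. A call with a gripper value outside its range is refused whole. The fingers move at their own pace and stop on an object; FORCE is the grip in N (left out, the last holds). Time passes only in rows, so rows that repeat a pose let the fingers close. It gives the time, the measured TCP pose, the force and the opening at its end, in the units of the state.
- ctrl.get_obs(): the state, without advancing time (a new reading comes with each control period).
- ctrl.get_image(name): name is "side" or "top"; returns (picture, depth): 480x640x3 uint8, blue, green, red; 480x640 float32, m along the optical axis (not along the pixel's ray), 0 where there is no reading.
- ctrl.camera_params(name): a dict with "fov_y" (degrees; the focal length in pixels is half the picture's height over the tangent of half this angle, whatever the lens; pixels are square), "cx", "cy" (the principal point, pixels), "dist_coeffs" ([k1, k2, p1, p2, k3] as OpenCV has them; the pictures are not rectified), "R" (3x3) and "t" (3): a world point X has camera coordinates R X + t. Camera axes: x right, y down, z forward; pixel columns grow to the right and rows downward; lengths in m; the calibration is good to about 2 mm. A picture is of the moment at which its call begins. camera_params takes no time and is no camera call.
- ctrl.finish_job(): hands the job in, once; it reports no verdict.
The state is a dict: "t": time; "q": joint angles; "dq": joint speeds; "effort": joint torques, N m; "tool_pos": TCP position; "tool_rot": TCP orientation; "contact_force": force on the tool from outside, world axes, zero at the start; "wrist_torque": the same for the moment, N m; "opening": finger opening in m.
Only numpy, scipy, OpenCV 4.12 (cv2) and the standard library are available. Lean on these libraries where they do the work, as an engineer would, in place of code of your own. Each camera call takes 0.05 s, during which the arm holds its last target.

## Working session

There is one attempt and no reset: what is moved stays moved. The work goes in short steps, Python scripts to look and compute and a shell command to move; the robot and the scene stay as the last step left them, time stands still between calls to the robot, and variables do not carry over. Pictures are saved under pics/ and viewed, and the job is handed in when it is done.

```bash
mkdir -p pics; ls; python3 - <<'E'
from station import ctrl
import cv2,numpy as np
o=ctrl.get_obs()
print({k:np.round(v,3) for k,v in o.items()})
for n in("side","top"):
    p=ctrl.camera_params(n); print(n,p)
    im,d=ctrl.get_image(n); cv2.imwrite(f"pics/{n}0.png",im); np.save(f"{n}0.npy",d)
E
```

```text
pics
{'t': np.float64(0.0), 'q': array([-1.356,  0.053,  1.614,  0.   ,  1.476, -0.119]), 'dq': array([ 0.   , -0.001,  0.001,  0.001,  0.   ,  0.001]), 'effort': array([-1.0000e-03, -3.9368e+01, -3.7018e+01, -0.0000e+00,  7.0000e-03,
        0.0000e+00]), 'tool_pos': array([ 0.205, -0.59 ,  0.23 ]), 'tool_rot': array([ 2.041,  0.346, -2.041]), 'contact_force': array([0.255, 0.349, 0.124]), 'wrist_torque': array([0.021, 0.023, 0.008]), 'opening': np.float64(0.085)}
side {'fov_y': 50.87733107962927, 'cx': 323.09715280595606, 'cy': 245.04178031539095, 'dist_coeffs': array([-0.03622247,  0.        ,  0.        ,  0.        ,  0.        ]), 'R': array([[-0.83804465, -0.54520532,  0.02079234],
       [-0.37328114,  0.54514973, -0.75064836],
       [ 0.39792254, -0.63683823, -0.66037468]]), 't': array([0.49388614, 0.20133291, 1.05468549])}
top {'fov_y': 51.67948032850635, 'cx': 318.98074330625565, 'cy': 242.38756956928748, 'dist_coeffs': array([-0.1057044,  0.       ,  0.       ,  0.       ,  0.       ]), 'R': array([[-0.01908389, -0.99976206, -0.0105657 ],
       [-0.99908254,  0.01947401, -0.03814244],
       [ 0.03833912,  0.0098281 , -0.99921645]]), 't': array([0.14044508, 0.4907036 , 0.98396087])}
```

View pics/top0.png

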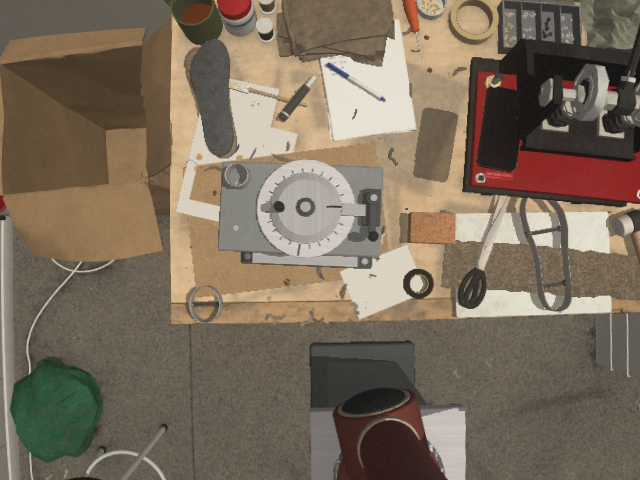

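View pics/side0.png

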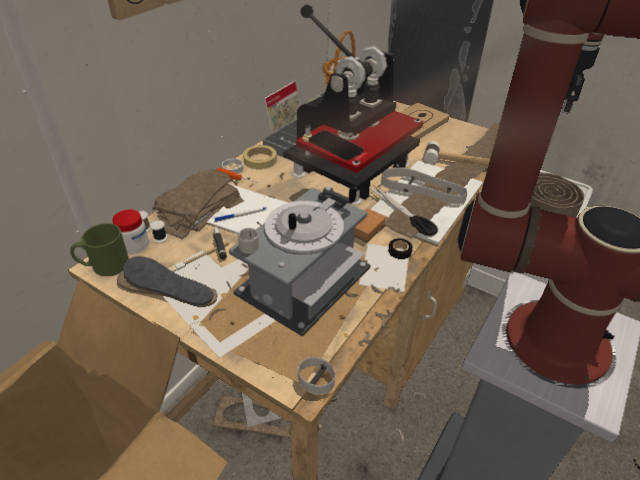

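```bash
python3 - <<'E'
import cv2,numpy as np
a=cv2.imread("pics/top0.png"); cv2.imwrite("pics/top0z.png",cv2.resize(a[145:275,210:395],None,fx=4.3,fy=4.3,interpolation=cv2.INTER_CUBIC))
a=cv2.imread("pics/side0.png"); cv2.imwrite("pics/side0z.png",cv2.resize(a[175:300,230:380],None,fx=4.8,fy=4.8,interpolation=cv2.INTER_CUBIC))
E
```

```text
(no output)
```

View pics/top0z.png

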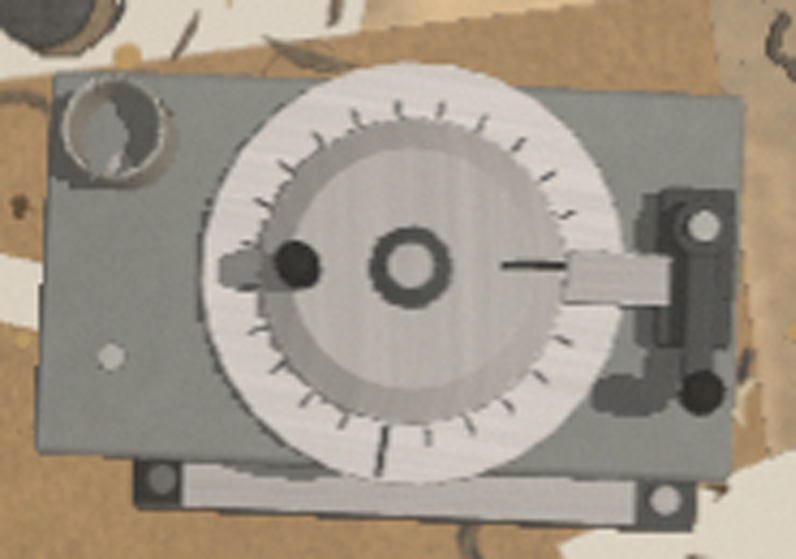

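View pics/side0z.png

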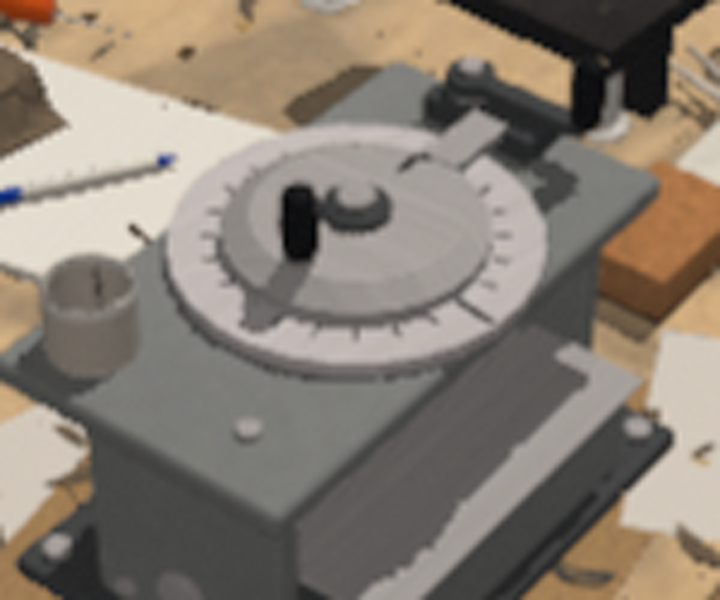

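```bash
cat > h.py <<'E'
import numpy as np,cv2
from station import ctrl
def cam(n):
    p=ctrl.camera_params(n); f=240/np.tan(np.radians(p["fov_y"]/2))
    return np.array([[f,0,p["cx"]],[0,f,p["cy"]],[0,0,1]]),p["dist_coeffs"],np.array(p["R"]),np.array(p["t"])
def ray(n,uv):
    K,D,R,t=cam(n); q=cv2.undistortPoints(np.array([[uv]],float),K,D)[0,0]
    return -R.T@t, R.T@np.r_[q,1]
def onz(n,uv,z):
    c,d=ray(n,uv); return c+d*(z-c[2])/d[2]
def tri(a,b):
    c1,d1=ray("top",a);c2,d2=ray("side",b)
    A=np.c_[d1,-d2]; s=np.linalg.lstsq(A,c2-c1,rcond=None)[0]
    p,q=c1+s[0]*d1,c2+s[1]*d2
    return (p+q)/2,np.linalg.norm(p-q)
def proj(n,X):
    K,D,R,t=cam(n); return cv2.projectPoints(np.array([X],float),cv2.Rodrigues(R)[0],t,K,D)[0][0,0]
E
python3 - <<'E'
from h import *
for n,(u0,u1,v0,v1) in (("top",(210,395,145,275)),("side",(230,380,175,300))):
    im=cv2.imread(f"pics/{n}0.png"); d=np.load(n+"0.npy"); K,D,R,t=cam(n)
    m=np.zeros(im.shape[:2],np.uint8); m[v0:v1,u0:u1]=(im[v0:v1,u0:u1].max(2)<48)
    k,l,s,c=cv2.connectedComponentsWithStats(m)
    for i in range(1,k):
        if s[i,4]>=5: 
            x=np.median(d[l==i]); q=ray(n,c[i]); P=q[0]+q[1]*x/(1.0)
            print(n,s[i],c[i].round(2),"depthpt",P.round(4))
E
```

```text
side [319 175  58  34 762] [350.11 187.48] depthpt [ 0.6015 -0.1483  0.0659]
side [289 214   8  15  97] [291.96 221.04] depthpt [0.5385 0.1997 0.209 ]
side [331 278  23  22  65] [341.74 289.46] depthpt [0.4489 0.1393 0.0129]
side [337 280  20  20  20] [346.5 289.5] depthpt [0.4407 0.132  0.0112]
side [234 285  20  15 118] [245.51 294.03] depthpt [0.6192 0.271  0.012 ]
side [292 297   5   3   9] [293.44 298.44] depthpt [0.5225 0.2231 0.0136]
```

```bash
python3 - <<'E'
import cv2
for n,r in (("top",(285,325,185,230)),("side",(280,320,205,240)),("side",(305,350,180,205))):
    a=cv2.cvtColor(cv2.imread(f"pics/{n}0.png"),cv2.COLOR_BGR2GRAY)
    print(n,r)
    for v in range(r[2],r[3]): print(v,' '.join('%3d'%x for x in a[v,r[0]:r[1]]))
E
```

```text
top (285, 325, 185, 230)
185 139 143 145 161 176 172 171 171 173 174 174 175 176 175 174 171 173 174 172 174 176 172 170 168 169 171 170 176 174 171 173 176 177 178 174 172 171 171 166 165
186 142 146 162 174 176 171 170 171 173 176 177 175 178 175 174 176 173 173 172 174 176 171 172 168 169 174 173 176 174 169 172 174 178 179 175 171 170 170 171 169
187 144 163 174 173 175 175 171 171 174 174 176 178 177 177 174 172 173 174 174 173 177 174 172 170 171 172 171 175 172 171 172 174 178 179 175 174 171 170 170 170
188 160 172 171 173 175 172 170 171 173 177 174 175 177 176 175 174 171 172 173 173 175 172 172 169 170 171 173 175 174 172 171 175 176 181 176 172 171 171 172 172
189 173 173 170 174 177 171 170 172 173 173 174 175 179 176 176 174 173 175 173 172 174 173 171 171 171 169 173 174 173 168 173 175 178 177 177 171 170 169 172 174
190 172 173 171 175 175 173 171 172 172 176 175 177 175 177 176 172 171 173 172 175 176 172 171 167 170 169 173 173 172 169 172 173 178 180 177 176 169 170 173 175
191 172 173 171 175 177 172 170 172 174 175 175 176 178 178 174 174 172 171 173 174 175 171
[... 15996 characters left out ...]
 155 148 141 122 110  98  72  70  64  55  89 131 151 160 161 160 159 160 161 161 162 147 101  55  49  40  40  38  38  38  38  38  38  39  42  40  33
202 191 192 193 193 193 191 190 188 184 177 178 174 165 153 127 109  89 104 139 165 159 160 160 159 160 160 161 162 154 116  69  64  60  53  53  48  40  40  38  36  36  43  47  44  39
203 193 194 193 191 191 189 187 185 185 188 189 189 189 186 178 160 137 144 159 159 159 158 160 159 160 160 157 149 121  72  44  47  55  60  65  60  45  37  35  35  37  69  94  94  88
204 181 181 181 180 183 182 184 187 188 190 190 190 189 182 177 174 163 158 159 160 159 159 160 160 161 155 134 106  77  62  37  38  40  46  55  58  46  36  34  40  68 107 126 126 124
```

```bash
python3 - <<'E'
from h import *
im=cv2.imread("pics/top0.png"); d=np.load("top0.npy"); K,D,R,t=cam("top")
g=im.max(2)
def comp(n,im,r,th):
    g=im.max(2); u0,u1,v0,v1=r; m=np.zeros(g.shape,np.uint8); m[v0:v1,u0:u1]=g[v0:v1,u0:u1]<th
    k,l,s,c=cv2.connectedComponentsWithStats(m)
    for i in range(1,k):
        if s[i,4]>=5:print(n,s[i],c[i].round(2))
comp("crank",im,(268,294,190,225),70)
comp("hub",im,(290,320,190,222),120)
comp("lev",im,(360,385,225,250),60)
comp("targ",im,(293,302,243,258),110)
comp("idx",im,(322,345,200,213),100)
def pt(n,uv,dm):
    c,r=ray(n,uv); return c+r*dm
for nm,uv in (("crank",(279,206)),("hubcap",(305,206)),("dial",(305,228)),("ring",(305,248)),("plate",(240,240)),("lever",(373,235)),("shoe",(352,209)),("housing",(374,212)),("die",(236,166)),("pivot",(373,197)),("table",(200,290))):
    w=d[uv[1]-1:uv[1]+2,uv[0]-1:uv[0]+2]; print(nm,w.round(3).ravel()[::4],pt("top",uv,np.median(w)).round(4))
# side handle top
print(pt("side",(292.2,215),np.load("side0.npy")[216,292]))
E
```

```text
crank [274 201  10  11  85] [278.62 206.26]
hub [296 198  19  19 189] [304.93 206.98]
lev [368 231  10  10  71] [372.72 235.63]
targ [299 244   1   5   5] [299. 246.]
idx [327 206  15   2  21] [335.   206.29]
crank [0.786 0.784 0.787] [0.5443 0.1913 0.221 ]
hubcap [0.816 0.815 0.816] [0.5468 0.151  0.191 ]
dial [0.822 0.824 0.824] [0.5112 0.1521 0.1811]
ring [0.84  0.835 0.836] [0.4782 0.1532 0.168 ]
plate [0.845 0.844 0.846] [0.4943 0.2646 0.1596]
lever [0.785 0.785 0.784] [0.4953 0.0431 0.2193]
shoe [0.831 0.83  0.832] [0.542  0.0728 0.1743]
housing [0.821 0.822 0.821] [0.5353 0.037  0.1841]
die [0.832 0.842 0.85 ] [0.6205 0.2686 0.1687]
pivot [0.817 0.817 0.818] [0.5597 0.0386 0.1892]
table [0.997 1.004 1.006] [ 0.4013  0.3756 -0.0006]
[0.54082868 0.19530197 0.22044086]
```

```bash
python3 - <<'E'
from h import *
print("crank",onz("top",(278.62,206.26),.221), tri((278.62,206.26),(292.2,214.7)))
A=onz("top",(304.93,206.98),.191);print("axis",A)
im=cv2.imread("pics/top0.png");g=im.max(2)
m=np.zeros(g.shape,np.uint8);m[188:204,364:382]=g[188:204,364:382]>130
M=cv2.moments(m,True);p=(M['m10']/M['m00'],M['m01']/M['m00']);P=onz("top",p,.189);print("piv",p,P)
L=onz("top",(372.72,235.63),.221);print("lev",L,"len",np.linalg.norm((L-P)[:2]))
print("yaw lever",np.degrees(np.arctan2(*( (P-L)[1::-1]))))
v=(P-A)[:2]; print(v,"yaw",np.degrees(np.arctan2(v[1],v[0])-np.arctan2(-112,20)),np.linalg.norm(v))
# index and target lines: weighted darkness
def line(r):
    u0,u1,v0,v1=r; a=g[v0:v1,u0:u1].astype(float); w=np.clip(150-a,0,None); vv,uu=np.mgrid[v0:v1,u0:u1]
    return (w*uu).sum()/w.sum(),(w*vv).sum()/w.sum()
for nm,r,z in(("idx",(328,339,204,210),.182),("targ",(294,304,246,256),.168)):
    c=line(r);Q=onz("top",c,z);d=(Q-A)[:2];print(nm,c,Q,np.degrees(np.arctan2(d[1],d[0])),np.linalg.norm(d))
c=onz("top",(278.62,206.26),.221)-A;print("crank ang",np.degrees(np.arctan2(c[1],c[0])),np.linalg.norm(c[:2]))
E
```

```text
crank [0.54387093 0.19185933 0.221     ] (array([0.54385218, 0.19192584, 0.21778069]), np.float64(0.0008796613686607498))
axis [0.54516327 0.15119443 0.191     ]
piv (374.0, 195.0625) [0.56292874 0.03679904 0.189     ]
lev [0.49426263 0.04372808 0.221     ] len 0.06901481703645213
yaw lever -5.762161302171064
[ 0.01776547 -0.11439539] yaw -1.2972192650850516 0.11576664731003546
idx (np.float64(333.357669122572), np.float64(206.25987943737442)) [0.54640553 0.10419739 0.182     ] -88.48586750994062 0.04701345195829698
targ (np.float64(298.2747068676717), np.float64(250.11892797319933)) [0.47489297 0.1645791  0.168     ] 169.2158173185758 0.07153365131984954
crank ang 91.82025093272426 0.040685426939099996
```

```bash
cat >> h.py <<'E'
from scipy.spatial.transform import Rotation as Ro
def rel(P,yaw=None):
    "tool-frame shift to world P from current measured pose; yaw: desired world heading of tool y (deg)"
    o=ctrl.get_obs(); T=Ro.from_rotvec(o["tool_rot"]).as_matrix()
    return (T.T@(np.array(P)-o["tool_pos"])*1000).round(1)
E
python3 - <<'E'
from h import *
o=ctrl.get_obs();print(Ro.from_rotvec(o["tool_rot"]).as_matrix().round(3))
for P in((0.205,-.59,.32),(.494,.085,.32),(.494,.085,.2)):print(rel(P))
E
```

```text
[[-0.     0.328 -0.945]
 [ 0.002 -0.945 -0.328]
 [-1.    -0.002 -0.   ]]
[-89.8   0.   -0.3]
[ -88.7 -543.  -494.5]
[  31.3 -542.8 -494.5]
```

```bash
python3 - <<'E'
from h import *
print(rel((.483,.075,.32)))
E
python3 -m handwheel '[0,-0.045,0,0,0,0,0, 0,-0.089,0,0,0,0,0, 0,-0.089,-0.03,-0.027,0,0,0, 0,-0.089,-0.06,-0.055,0,0,0, 0,-0.089,-0.09,-0.082,0,0,0, 0,-0.089,-0.12,-0.109,0,0,0, 0,-0.089,-0.15,-0.136,0,0,0, 0,-0.089,-0.18,-0.164,0,0,0, 0,-0.089,-0.21,-0.191,0,0,0, 0,-0.089,-0.24,-0.219,0,0,0, 0,-0.089,-0.27,-0.246,0,0,0, 0,-0.089,-0.27,-0.246,0,0,0]'
python3 - <<'E'
from h import *
print(rel((.483,.075,.32)))
E
```

```text
[ -88.7 -537.2 -480.9]
t: 1.1
tool_pos: [0.3506, -0.2495, 0.3203]
tool_rot: [2.039, 0.353, -2.034]
contact_force: [0.5, -1.8, -0.3]
opening: 0.0003
[   1.2 -261.4 -233.4]
```

```bash

python3 -m handwheel '[0,0,-0.03,-0.027,0,0,0, 0,0,-0.06,-0.054,0,0,0, 0,0,-0.09,-0.08,0,0,0, 0,0,-0.12,-0.107,0,0,0, 0,0,-0.15,-0.134,0,0,0, 0,0,-0.18,-0.16,0,0,0, 0,0,-0.21,-0.187,0,0,0, 0,0,-0.24,-0.214,0,0,0, 0,0,-0.263,-0.233,0,0,0, 0,0,-0.263,-0.233,0,0,0, 0,0,-0.263,-0.233,0,0,0]'
python3 - <<'E'
from h import *
print(rel((.483,.075,.32)),rel((.483,.075,.2)))
for n in("side","top"):
    im,d=ctrl.get_image(n); cv2.imwrite(f"pics/{n}1.png",im)
E
```

```text
t: 2.02
tool_pos: [0.4826, 0.071, 0.3195]
tool_rot: [2.037, 0.346, -2.041]
contact_force: [-0.4, 0.5, 0.2]
opening: 0.0001
[-0.5 -3.6 -1.7] [119.5  -3.6  -1.9]
```

View pics/side1.png

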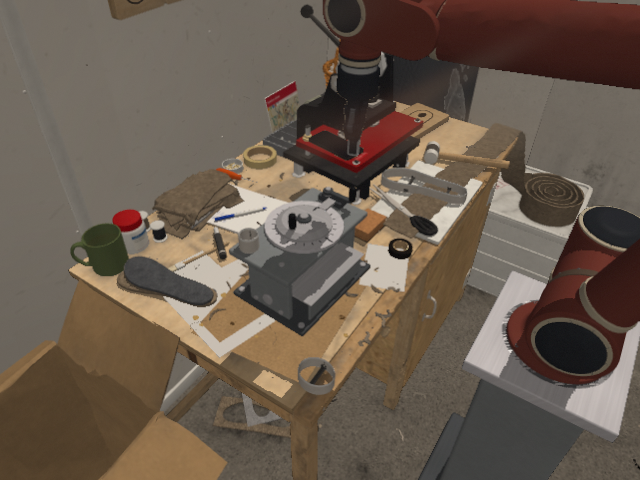

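View pics/top1.png

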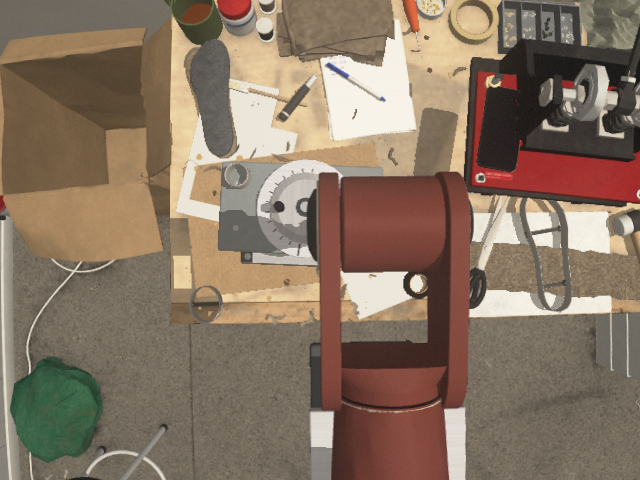

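```bash

python3 -m handwheel '[0,0.03,-0.004,0,0,0,0, 0,0.06,-0.004,0,0,0,0, 0,0.09,-0.004,0,0,0,0, 0,0.11,-0.004,0,0,0,0, 0,0.119,-0.004,0,0,0,0, 0,0.119,-0.004,0,0,0,0]'
python3 - <<'E'
from h import *
im,d=ctrl.get_image("side"); cv2.imwrite("pics/side2.png",cv2.resize(im[140:290,230:420],None,fx=4,fy=4,interpolation=cv2.INTER_CUBIC))
E
```

```text
t: 2.62
tool_pos: [0.4797, 0.0726, 0.1986]
tool_rot: [2.037, 0.342, -2.047]
contact_force: [-0.4, -0.5, 0.1]
opening: 0.0001
```

View pics/side2.png

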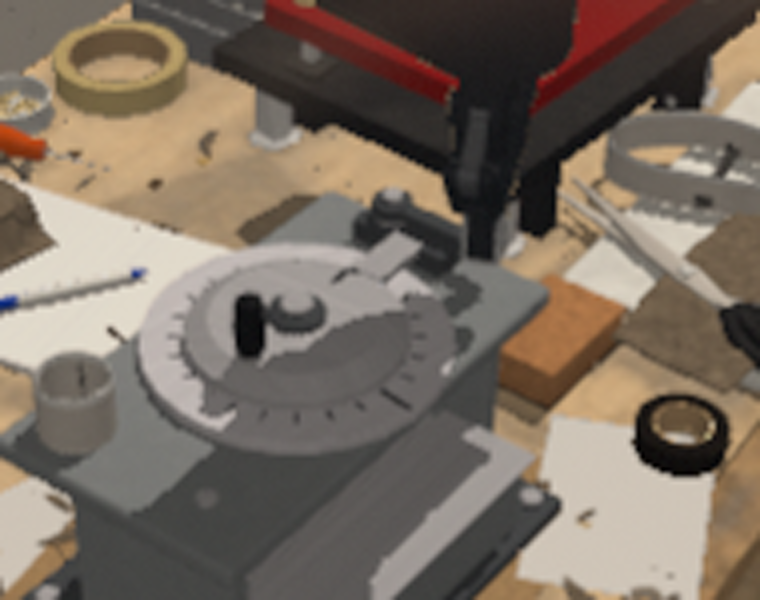

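```bash
python3 - <<'E'
from h import *
o=ctrl.get_obs();n=np.array([.328,-.945])
for th in (0,15,30,40,50,57,60,63):
    f=np.radians(176.5+th);H=np.array([.5605,.0385])+.065*np.array([np.cos(f),np.sin(f)])
    print(th,H.round(4),rel((*(H-n*.0228),.198)))
E
```

```text
0 [0.4956 0.0425] [ 2.9 10.6 -4. ]
15 [0.4968 0.0255] [ 2.9 27.   0.4]
30 [0.5023 0.0095] [ 2.9 44.   0.4]
40 [ 5.082e-01 -2.000e-04] [ 2.8 55.1 -2. ]
50 [ 0.5158 -0.0086] [ 2.8 65.5 -6.4]
57 [ 0.5218 -0.0138] [  2.8  72.3 -10.4]
60 [ 0.5246 -0.0157] [  2.8  75.1 -12.4]
63 [ 0.5275 -0.0175] [  2.8  77.7 -14.6]
```

```bash

python3 -m handwheel '[0,0,0.005,-0.003,0,0,0, 0,0,0.010,-0.003,0,0,0, 0,0,0.015,-0.001,0,0,0, 0,0,0.020,0,0,0,0, 0,0,0.025,0,0,0,0, 0,0,0.030,0,0,0,0]'
python3 -c "
from h import *
o=ctrl.get_obs();print(o['tool_pos'].round(4),Ro.from_rotvec(o['tool_rot']).as_matrix().round(3),o['contact_force'].round(2))"
```

```text
t: 3.17
tool_pos: [0.4912, 0.0451, 0.2017]
tool_rot: [2.041, 0.344, -2.041]
contact_force: [-2.5, 2.2, 1.2]
opening: -0.0
[0.4912 0.0451 0.2017] [[-0.     0.328 -0.945]
 [ 0.    -0.945 -0.328]
 [-1.    -0.    -0.   ]] [-2.49  2.23  1.23]
```

```bash

python3 -m handwheel '[0,0,0.005,0,0,0,0, 0,0,0.010,0,0,0,0, 0,0,0.015,0,0,0,0, 0,0,0.020,-0.001,0,0,0, 0,0,0.025,-0.002,0,0,0, 0,0,0.030,-0.004,0,0,0, 0,0,0.034,-0.006,0,0,0, 0,0,0.037,-0.008,0,0,0, 0,0,0.037,-0.008,0,0,0]'
python3 - <<'E'
from h import *
im,d=ctrl.get_image("side"); cv2.imwrite("pics/side3.png",cv2.resize(im[140:290,230:420],None,fx=4,fy=4,interpolation=cv2.INTER_CUBIC))
E
```

```text
t: 3.92
tool_pos: [0.5116, 0.0125, 0.2012]
tool_rot: [2.041, 0.343, -2.04]
contact_force: [0.6, -0.4, -0.6]
opening: 0.0002
```

View pics/side3.png

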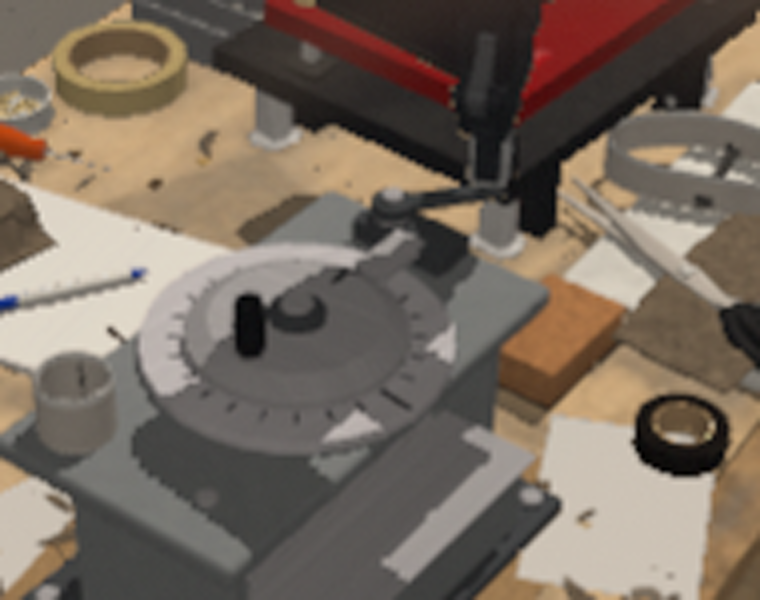

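```bash

python3 -m handwheel '[0,0,0.002,-0.001,0,0,0, 0,0,0.004,-0.003,0,0,0]'
python3 -m handwheel '[0,0,0.002,-0.001,0,0,0, 0,0,0.004,-0.003,0,0,0]'
python3 -m handwheel '[0,0,0.002,-0.002,0,0,0, 0,0,0.002,-0.002,0,0,0]'
```

```text
t: 4.13
tool_pos: [0.515, 0.0104, 0.2014]
tool_rot: [2.04, 0.344, -2.041]
contact_force: [-1.7, 1.9, 0.1]
opening: -0.0001
t: 4.3
tool_pos: [0.5176, 0.0089, 0.201]
tool_rot: [2.037, 0.349, -2.047]
contact_force: [-11.8, 9.2, 6.1]
opening: -0.0002
t: 4.47
tool_pos: [0.519, 0.0091, 0.2006]
tool_rot: [2.036, 0.354, -2.052]
contact_force: [-12.1, 11.0, 4.8]
opening: 0.0002
```

```bash

python3 -m handwheel '[0,0,-0.01,0,0,0,0, 0,0,-0.025,0,0,0,0, 0,0,-0.04,0,0,0,0, 0,0,-0.04,0,0,0,0]'
python3 - <<'E'
from h import *
o=ctrl.get_obs();print(o['q'].round(3),rel((.513,.192,.25)),rel((.513,.192,.2)))
im,d=ctrl.get_image("side"); cv2.imwrite("pics/side4.png",cv2.resize(im[140:290,230:420],None,fx=4,fy=4,interpolation=cv2.INTER_CUBIC))
E
```

```text
t: 4.8
tool_pos: [0.5086, 0.0456, 0.2016]
tool_rot: [2.041, 0.346, -2.038]
contact_force: [-0.1, -0.3, -0.6]
opening: -0.0
[-0.057 -0.207  1.908  0.     1.439  1.178] [ -48.4 -136.8  -52.5] [   1.6 -136.8  -52.4]
```

View pics/side4.png

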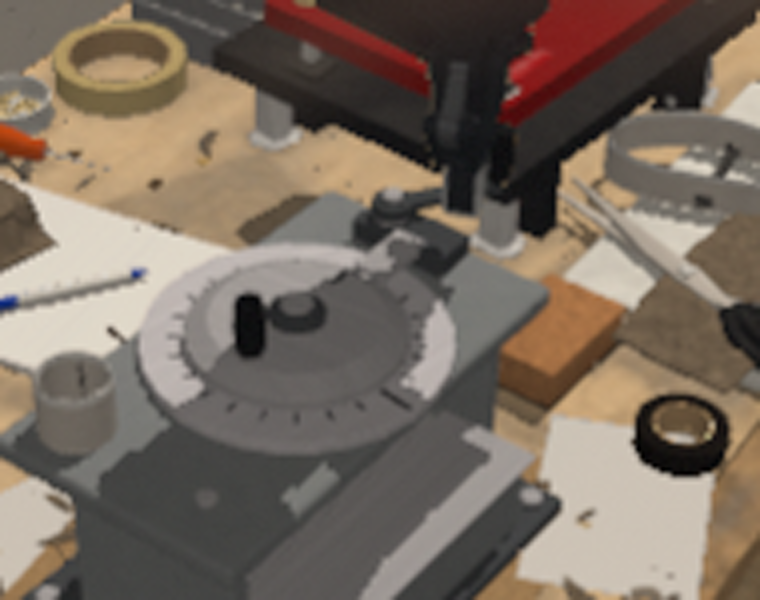

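```bash

python3 -m handwheel '[0,-0.025,0,0,0,0,0, 0,-0.048,-0.01,-0.005,-7,0,0, 0,-0.048,-0.025,-0.01,-14,0,0, 0,-0.048,-0.04,-0.015,-21,0,0, 0,-0.048,-0.055,-0.02,-28,0,0, 0,-0.048,-0.07,-0.026,-35,0,0, 0,-0.048,-0.085,-0.032,-42,0,0, 0,-0.048,-0.1,-0.038,-49,0,0, 0,-0.048,-0.115,-0.044,-56,0,0, 0,-0.048,-0.13,-0.05,-63,0,0, 0,-0.048,-0.137,-0.052,-70,0,0, 0,-0.048,-0.137,-0.052,-73,0,0]'
python3 - <<'E'
from h import *
o=ctrl.get_obs();print(o['q'].round(3),Ro.from_rotvec(o["tool_rot"]).as_matrix().round(3),rel((.512,.192,.25)),rel((.512,.192,.2)))
im,d=ctrl.get_image("side"); cv2.imwrite("pics/side5.png",cv2.resize(im[110:290,230:420],None,fx=3.3,fy=3.3,interpolation=cv2.INTER_CUBIC))
E
```

```text
t: 5.85
tool_pos: [0.5136, 0.1914, 0.2494]
tool_rot: [1.178, 1.228, -1.176]
contact_force: [0.2, -0.1, -0.8]
opening: -0.0003
[ 0.221 -0.143  1.772 -0.     1.511  0.178] [[ 0.001  0.999  0.043]
 [-0.     0.043 -0.999]
 [-1.     0.001  0.   ]] [-0.6 -1.6 -0.7] [49.4 -1.6 -0.7]
```

View pics/side5.png

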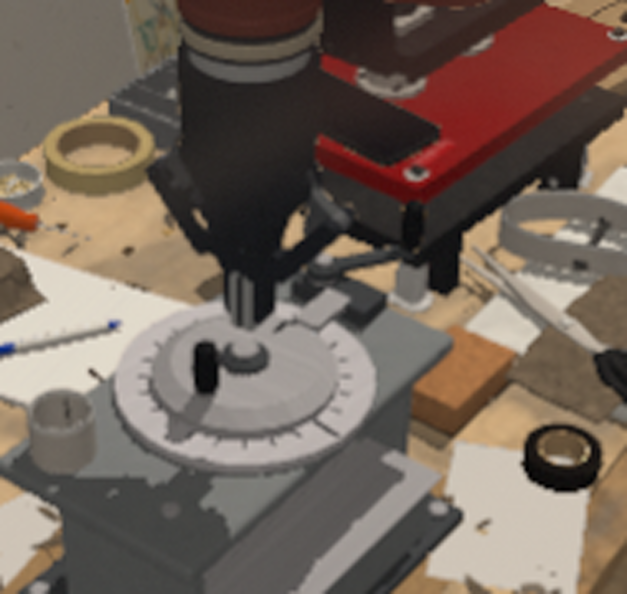

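```bash

python3 -m handwheel '[0,0.02,-0.001,0,0,0,0, 0,0.04,-0.001,0,0,0,0, 0,0.049,-0.001,0,0,0,0, 0,0.049,-0.001,0,0,0,0]'
cat >> h.py <<'E'
def arc(angs,h=.0225,A=(.5452,.1512),r=.042):
    o=ctrl.get_obs();T=Ro.from_rotvec(o["tool_rot"]).as_matrix();b0=np.degrees(np.arctan2(T[1,1],T[0,1]))
    for a in angs:
        f=np.radians(a);d=np.array([np.sin(f),-np.cos(f)]);H=np.array(A)+r*np.array([np.cos(f),np.sin(f)])
        P=H-d*h; print(a,rel((*P,o["tool_pos"][2])),"turn",round(b0-(a-90),1))
E
python3 - <<'E'
from h import *
arc([91.7]+list(range(85,-12,-6)))
E
```

```text
t: 6.23
tool_pos: [0.5107, 0.1896, 0.1973]
tool_rot: [1.18, 1.228, -1.187]
contact_force: [0.1, -0.2, -0.2]
opening: 0.0002
91.7 [-0.1 10.9 -2.6] turn 0.3
85 [-0.1 15.9 -4.9] turn 7.0
79 [-0.1 20.7 -6.4] turn 13.0
73 [-0.1 25.6 -7.5] turn 19.0
67 [-0.2 30.5 -8. ] turn 25.0
61 [-0.2 35.5 -8. ] turn 31.0
55 [-0.2 40.5 -7.5] turn 37.0
49 [-0.2 45.3 -6.5] turn 43.0
43 [-0.2 50.1 -5. ] turn 49.0
37 [-0.3 54.6 -2.9] turn 55.0
31 [-0.3 59.  -0.5] turn 61.0
25 [-0.3 63.   2.5] turn 67.0
19 [-0.3 66.7  5.8] turn 73.0
13 [-0.3 70.1  9.5] turn 79.0
7 [-0.3 73.  13.5] turn 85.0
1 [-0.3 75.5 17.8] turn 91.0
-5 [-0.3 77.6 22.4] turn 97.0
-11 [-0.3 79.1 27.1] turn 103.0
```

```bash

python3 -m handwheel '[0,-0.003,0.005,-0.003,0,0,0, 0,-0.003,0.011,-0.003,0,0,0, 0,-0.003,0.0160,-0.005,7,0,0, 0,-0.003,0.0207,-0.0064,13,0,0, 0,-0.003,0.0256,-0.0075,19,0,0, 0,-0.003,0.0305,-0.008,25,0,0, 0,-0.003,0.0355,-0.008,31,0,0, 0,-0.003,0.0405,-0.0075,37,0,0]'
python3 - <<'E'
from h import *
arc(list(range(55,-12,-6)))
im,d=ctrl.get_image("side"); cv2.imwrite("pics/side6.png",cv2.resize(im[140:290,230:420],None,fx=4,fy=4,interpolation=cv2.INTER_CUBIC))
E
```

```text
t: 6.9
tool_pos: [0.5528, 0.1998, 0.2049]
tool_rot: [1.646, 0.853, -1.645]
contact_force: [-4.1, -0.4, 0.7]
opening: 0.0001
55 [-0.  -0.9  2.1] turn -0.2
49 [-0.   3.7 -0. ] turn 5.8
43 [ 0.   8.4 -1.7] turn 11.8
37 [ 0.  13.2 -2.8] turn 17.8
31 [ 0.  18.2 -3.4] turn 23.8
25 [ 0.  23.1 -3.6] turn 29.8
19 [ 0.  28.1 -3.2] turn 35.8
13 [ 0.  33.  -2.2] turn 41.8
7 [-0.  37.8 -0.8] turn 47.8
1 [-0.  42.4  1.1] turn 53.8
-5 [-0.  46.8  3.5] turn 59.8
-11 [-0.  50.9  6.3] turn 65.8
```

View pics/side6.png

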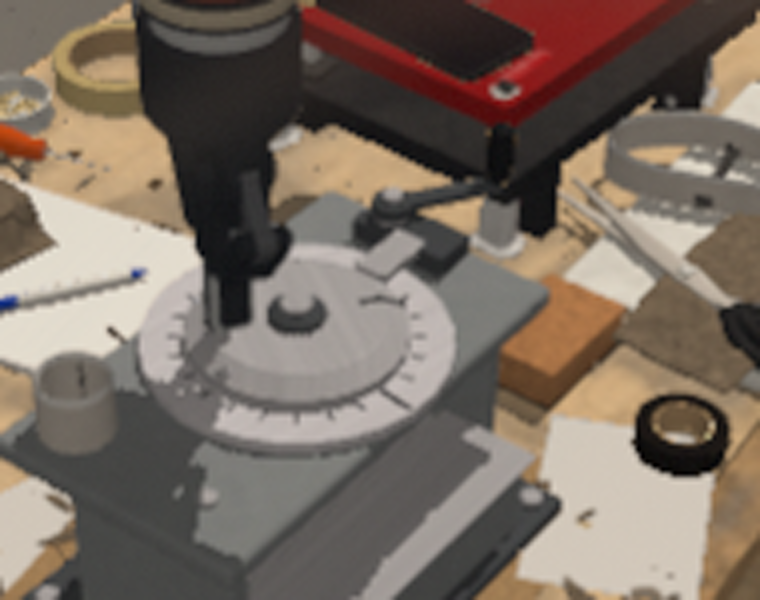

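```bash

python3 -m handwheel '[0,0.002,0.0037,0,6,0,0, 0,0.002,0.0084,-0.0017,12,0,0, 0,0.002,0.0132,-0.0028,18,0,0, 0,0.002,0.0182,-0.0034,24,0,0, 0,0.002,0.0231,-0.0036,30,0,0, 0,0.002,0.0281,-0.0032,36,0,0, 0,0.002,0.0330,-0.0022,42,0,0, 0,0.002,0.0370,-0.001,47,0,0, 0,0.002,0.037,-0.001,47,0,0]'
python3 - <<'E'
from h import *
arc([7,1,-2,-5,-8,-11])
im,d=ctrl.get_image("side"); cv2.imwrite("pics/side7r.png",im);cv2.imwrite("pics/side7.png",cv2.resize(im[140:290,230:420],None,fx=4,fy=4,interpolation=cv2.INTER_CUBIC))
im,d=ctrl.get_image("top"); cv2.imwrite("pics/top7r.png",im)
cv2.imwrite("pics/top7.png",cv2.resize(im[145:275,210:395],None,fx=4.3,fy=4.3,interpolation=cv2.INTER_CUBIC))
E
```

```text
t: 7.7
tool_pos: [0.5843, 0.1794, 0.203]
tool_rot: [2.151, 0.154, -2.146]
contact_force: [-0.7, 0.8, 1.3]
opening: 0.0
7 [-0.   0.7  0.3] turn 1.1
1 [ 0.   5.2 -1.8] turn 7.1
-2 [ 0.   7.6 -2.6] turn 10.1
-5 [ 0.  10.  -3.3] turn 13.1
-8 [ 0.  12.4 -3.9] turn 16.1
-11 [-0.  14.8 -4.4] turn 19.1
```

View pics/side7.png

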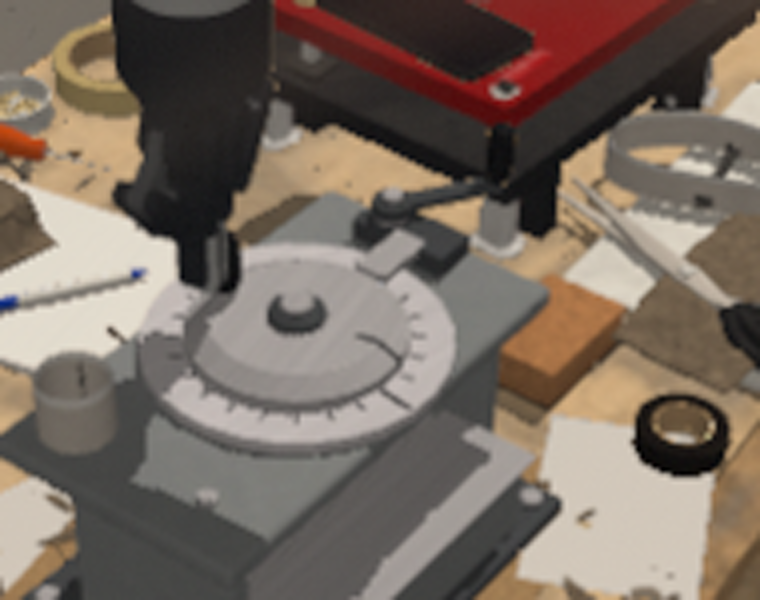

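View pics/top7.png

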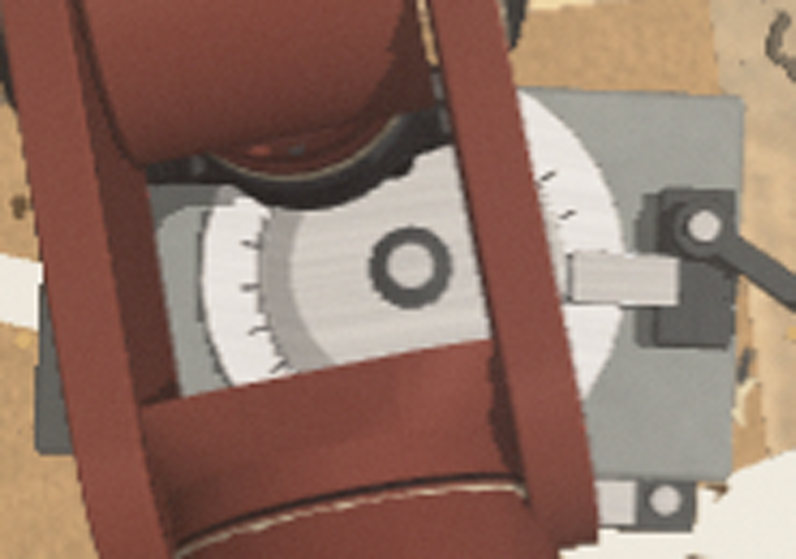

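```bash
cat >> h.py <<'E'
A0=np.array([.5452,.1512])
def sidescan(im,r,z,angs,n="side"):
    "darkness minimum along a circle radius r at height z"
    g=im.max(2).astype(np.float32)
    pts=np.array([proj(n,(A0[0]+r*np.cos(a),A0[1]+r*np.sin(a),z)) for a in np.radians(angs)],np.float32)
    v=cv2.remap(g,pts[:,:1].copy(),pts[:,1:].copy(),cv2.INTER_LINEAR).ravel()
    w=np.clip(np.median(v)-25-v,0,None); 
    if w.sum()==0: return None
    return (w*angs).sum()/w.sum(), v.min(), np.ptp(np.array(angs)[w>0])
E
python3 - <<'E'
from h import *
im=cv2.imread("pics/side7r.png")
a=np.arange(160,215,.25)
for r in (.03,.035,.04,.045): print("idx",r,sidescan(im,r,.182,a))
for r in (.07,.073,.076,.079): print("tgt",r,sidescan(im,r,.168,np.arange(163,176,.25)))
im0=cv2.imread("pics/top0.png")
for r in (.066,.07,.073,.076,.079): print("tgt top",r,sidescan(im0,r,.168,np.arange(163,176,.25),"top"))
for r in (.03,.035,.04,.045,.05): print("idx top0",r,sidescan(im0,r,.182,np.arange(262,280,.25),"top"))
print(proj("side",(*A0,.192)),proj("top",(*A0,.192)))
E
```

```text
idx 0.03 None
idx 0.035 None
idx 0.04 (np.float64(186.28228687921396), np.float32(109.18945), np.float64(8.25))
idx 0.045 (np.float64(186.79225653645116), np.float32(109.671875), np.float64(8.5))
tgt 0.07 (np.float64(169.06064282852304), np.float32(122.49609), np.float64(3.75))
tgt 0.073 (np.float64(169.16636214250713), np.float32(113.9375), np.float64(4.0))
tgt 0.076 (np.float64(169.01325101363804), np.float32(105.875), np.float64(4.0))
tgt 0.079 (np.float64(169.01298654477966), np.float32(123.921875), np.float64(3.5))
tgt top 0.066 (np.float64(169.34832738244555), np.float32(83.07617), np.float64(4.25))
tgt top 0.07 (np.float64(169.14133840949523), np.float32(121.086914), np.float64(3.25))
tgt top 0.073 (np.float64(169.06900535833893), np.float32(80.67383), np.float64(3.5))
tgt top 0.076 (np.float64(169.34474534195255), np.float32(85.34375), np.float64(3.5))
tgt top 0.079 (np.float64(169.15077370669098), np.float32(129.28223), np.float64(3.25))
idx top0 0.03 None
idx top0 0.035 (np.float64(271.9689382735269), np.float32(127.171875), np.float64(4.75))
idx top0 0.04 (np.float64(272.0785063607499), np.float32(68.68359), np.float64(5.5))
idx top0 0.045 (np.float64(271.8907730214177), np.float32(66.046875), np.float64(5.75))
idx top0 0.05 (np.float64(271.34369276417004), np.float32(56.76172), np.float64(5.5))
[303.15114732 214.30983013] [304.90259271 206.89129002]
```

```bash

python3 -m handwheel '[0,0,0.0026,-0.001,4,0,0, 0,0,0.0052,-0.0018,7,0,0, 0,0,0.0076,-0.0026,10,0,0, 0,0,0.01,-0.0033,13,0,0, 0,0,0.0124,-0.0039,16,0,0, 0,0,0.0124,-0.0039,16,0,0]'
python3 - <<'E'
from h import *
arc([-8,-9,-10,-11])
im,d=ctrl.get_image("side"); cv2.imwrite("pics/side8r.png",im)
a=np.arange(155,190,.25)
for r in (.035,.04,.045): print("idx",r,sidescan(im,r,.182,a))
for r in (.073,.076,.079): print("tgt",r,sidescan(im,r,.168,np.arange(163,176,.25)))
E
```

```text
t: 8.3
tool_pos: [0.5898, 0.1679, 0.2025]
tool_rot: [-2.154, 0.145, 2.147]
contact_force: [1.5, 2.5, 1.7]
opening: -0.0003
-8 [ 0.   0.2 -0.2] turn 0.2
-9 [ 0.   1.  -0.6] turn 1.2
-10 [ 0.   1.7 -0.9] turn 2.2
-11 [ 0.   2.5 -1.3] turn 3.2
idx 0.035 None
idx 0.04 (np.float64(172.2495053838606), np.float32(109.16016), np.float64(7.75))
idx 0.045 (np.float64(172.07304063813453), np.float32(97.9375), np.float64(7.25))
tgt 0.073 (np.float64(169.16830554186285), np.float32(114.03125), np.float64(4.0))
tgt 0.076 (np.float64(168.99556357743018), np.float32(105.1875), np.float64(4.0))
tgt 0.079 (np.float64(168.9992904158638), np.float32(122.92383), np.float64(3.5))
```

Remaining about 3.0°, i.e. 2.2 mm at the handle.

```bash

python3 -m handwheel '[0,0,0.0010,-0.0004,1,0,0, 0,0,0.0022,-0.0008,2,0,0, 0,0,0.0022,-0.0008,2,0,0, 0,0,0.0022,-0.0008,2,0,0]'
python3 - <<'E'
from h import *
im,d=ctrl.get_image("side"); cv2.imwrite("pics/side9r.png",im)
a=np.arange(155,185,.25)
for r in (.038,.04,.0425,.045): print("idx",r,sidescan(im,r,.182,a))
E
```

```text
t: 8.68
tool_pos: [0.5893, 0.1653, 0.2017]
tool_rot: [-2.132, 0.183, 2.131]
contact_force: [2.3, 2.3, 2.3]
opening: 0.0003
idx 0.038 (np.float64(168.7809597904336), np.float32(109.625), np.float64(6.5))
idx 0.04 (np.float64(168.19793922662043), np.float32(94.84766), np.float64(8.0))
idx 0.0425 (np.float64(168.2391071171872), np.float32(96.80078), np.float64(7.75))
idx 0.045 (np.float64(168.0308673773042), np.float32(82.5), np.float64(7.75))
```

```bash

python3 -m handwheel '[0,0,-0.008,0,0,0,0, 0,0,-0.018,0,0,0,0, 0,-0.03,-0.018,0,0,0,0, 0,-0.06,-0.018,0,0,0,0, 0,-0.06,-0.018,0,0,0,0]'
python3 - <<'E'
from h import *
o=ctrl.get_obs();T=Ro.from_rotvec(o["tool_rot"]).as_matrix();print(np.degrees(np.arctan2(T[1,1],T[0,1])),o['q'].round(2))
print(rel((.537,-.065,.262)))
E
```

```text
t: 9.15
tool_pos: [0.5944, 0.184, 0.2678]
tool_rot: [-2.14, 0.181, 2.122]
contact_force: [0.4, -0.4, 2.2]
opening: 0.0001
-99.82630939438725 [ 0.18  0.02  1.58 -0.    1.53  1.92]
[  5.1 255.2  14.1]
```

```bash

python3 -m handwheel '[0,0,0.03,0.002,-5,0,0, 0,0,0.06,0.004,-10,0,0, 0,0,0.09,0.006,-15,0,0, 0,0,0.12,0.008,-20,0,0, 0,0,0.15,0.01,-25,0,0, 0,0,0.18,0.012,-29,0,0, 0,0,0.21,0.014,-29,0,0, 0,0,0.24,0.014,-29,0,0, 0,0,0.255,0.014,-29,0,0, 0,0,0.255,0.014,-29,0,0]'
cat > look.py <<'E'
from h import *
import sys
k=sys.argv[1]
im,d=ctrl.get_image("side"); cv2.imwrite(f"pics/side{k}r.png",im)
it,d=ctrl.get_image("top"); cv2.imwrite(f"pics/top{k}r.png",it)
cv2.imwrite(f"pics/top{k}.png",cv2.resize(it[145:275,210:395],None,fx=4.3,fy=4.3,interpolation=cv2.INTER_CUBIC))
cv2.imwrite(f"pics/side{k}.png",cv2.resize(im[140:290,230:420],None,fx=4,fy=4,interpolation=cv2.INTER_CUBIC))
for n,i in(("side",im),("top",it)):
    for r in (.036,.038,.04,.0425,.045): print(n,"idx",r,sidescan(i,r,.182,np.arange(160,180,.25),n))
    for r in (.07,.073,.076,.079): print(n,"tgt",r,sidescan(i,r,.168,np.arange(163,176,.25),n))
E
python3 look.py 10
```

```text
t: 9.98
tool_pos: [0.5339, -0.0681, 0.2606]
tool_rot: [2.04, 0.34, -2.044]
contact_force: [-0.8, -0.4, 0.1]
opening: -0.0
side idx 0.036 None
side idx 0.038 (np.float64(168.74381031499385), np.float32(109.625), np.float64(3.75))
side idx 0.04 (np.float64(168.1202186705039), np.float32(96.11914), np.float64(5.75))
side idx 0.0425 (np.float64(168.2521152818376), np.float32(96.37793), np.float64(5.5))
side idx 0.045 (np.float64(168.048193003255), np.float32(80.25), np.float64(6.0))
side tgt 0.07 (np.float64(169.08292280805884), np.float32(119.50781), np.float64(3.75))
side tgt 0.073 (np.float64(169.16978364990007), np.float32(111.6875), np.float64(3.75))
side tgt 0.076 (np.float64(169.00379850740427), np.float32(103.3125), np.float64(4.0))
side tgt 0.079 (np.float64(168.99551069211603), np.float32(119.92383), np.float64(3.5))
top idx 0.036 (np.float64(168.02502943273518), np.float32(72.5), np.float64(6.75))
top idx 0.038 (np.float64(168.31786276232708), np.float32(76.13672), np.float64(7.0))
top idx 0.04 (np.float64(168.3213292835035), np.float32(92.00391), np.float64(6.25))
top idx 0.0425 (np.float64(168.21082872992497), np.float32(104.93164), np.float64(5.75))
top idx 0.045 (np.float64(168.02211436615733), np.float32(76.30859), np.float64(5.5))
top tgt 0.07 (np.float64(169.12589873180698), np.float32(131.20801), np.float64(3.5))
top tgt 0.073 (np.float64(169.06134070525886), np.float32(86.20703), np.float64(3.75))
top tgt 0.076 (np.float64(169.33678347414062), np.float32(95.59375), np.float64(3.5))
top tgt 0.079 (np.float64(169.1364632751411), np.float32(141.50195), np.float64(3.25))
```

View pics/top10.png

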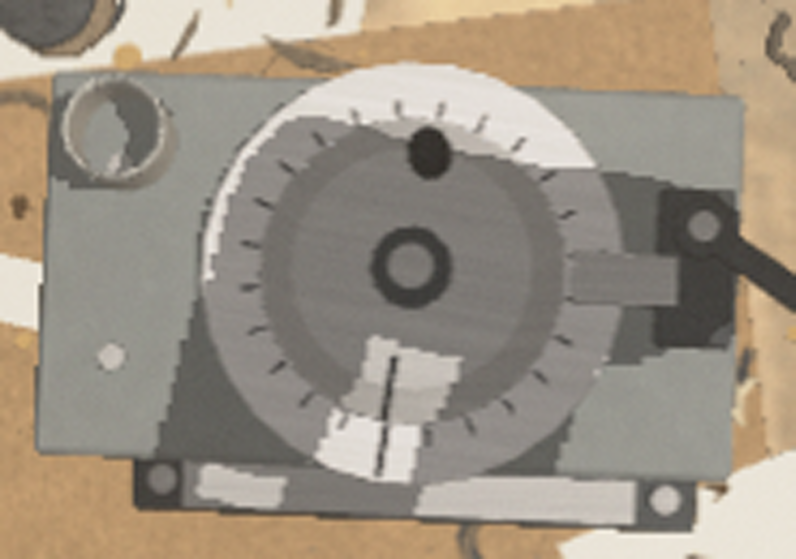

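View pics/side10.png

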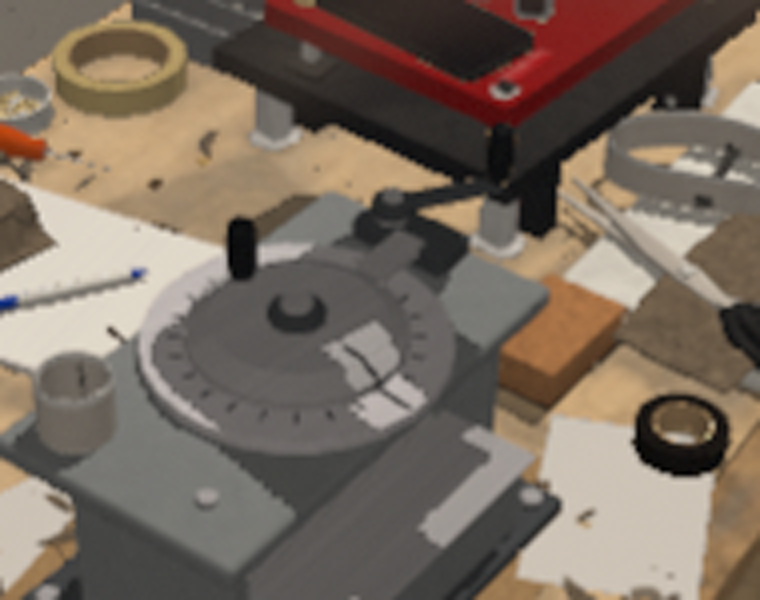

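```bash
python3 - <<'E'
from h import *
a=np.arange(160,178,.25)
for n in("side","top"):
    im=cv2.imread(f"pics/{n}10r.png")
    for r,z in((.050,.182),(.0525,.180),(.055,.1772),(.0575,.175),(.06,.1722),(.063,.168),(.0655,.168),(.068,.168)): print(n,r,sidescan(im,r,z,a,n))
# ring outer circle centre (top): bright ring edges from first clean picture
g=cv2.imread("pics/top0.png"); g=cv2.GaussianBlur(g.max(2),(3,3),0).astype(np.float32)
E=[]
for t in np.radians(np.arange(0,360,3)):
    rr=np.arange(.078,.090,.0003); p=np.array([proj("top",(A0[0]+r*np.cos(t),A0[1]+r*np.sin(t),.168)) for r in rr],np.float32)
    v=cv2.remap(g,p[:,:1].copy(),p[:,1:].copy(),cv2.INTER_LINEAR).ravel(); d=np.diff(v)
    i=d.argmin()
    if d[i]<-4: E.append((t,rr[i]))
E=np.array(E); M=np.c_[np.cos(E[:,0]),np.sin(E[:,0]),np.ones(len(E))]
ok=np.ones(len(E),bool)
for _ in range(5):
    s=np.linalg.lstsq(M[ok],E[ok,1],rcond=None)[0]; res=abs(M@s-E[:,1]); ok=res<.0012
print(s*1000,ok.sum(),res[ok].std())
E
```

```text
side 0.05 (np.float64(167.9241698415447), np.float32(81.75), np.float64(4.75))
side 0.0525 (np.float64(168.23072281397714), np.float32(89.59375), np.float64(4.5))
side 0.055 (np.float64(168.93490889501695), np.float32(70.25), np.float64(5.0))
side 0.0575 (np.float64(169.61625129242526), np.float32(74.81543), np.float64(4.75))
side 0.06 (np.float64(169.7416720381591), np.float32(75.16992), np.float64(2.5))
side 0.063 (np.float64(169.5233105253371), np.float32(100.5625), np.float64(4.75))
side 0.0655 (np.float64(169.15093485081468), np.float32(115.71875), np.float64(5.0))
side 0.068 (np.float64(169.19377997079349), np.float32(115.28223), np.float64(4.75))
top 0.05 (np.float64(168.43915746434482), np.float32(92.43652), np.float64(4.75))
top 0.0525 (np.float64(168.3057822202054), np.float32(90.91699), np.float64(4.5))
top 0.055 (np.float64(168.0567866610017), np.float32(68.99707), np.float64(4.5))
top 0.0575 (np.float64(168.19020354514046), np.float32(81.734375), np.float64(4.5))
top 0.06 (np.float64(169.41834487662152), np.float32(145.13867), np.float64(3.5))
top 0.063 (np.float64(169.0079824553155), np.float32(82.3125), np.float64(4.5))
top 0.0655 (np.float64(169.30459472903414), np.float32(92.89453), np.float64(4.0))
top 0.068 (np.float64(169.22421705200728), np.float32(114.1875), np.float64(4.0))Traceback (most recent call last):
  File "<stdin>", line 10, in <module>
  File "h.py", line 17, in proj
    K,D,R,t=cam(n); return cv2.projectPoints(np.array([X],float),cv2.Rodrigues(R)[0],t,K,D)[0][0,0]
            ~~~^^^
  File "h.py", line 4, in cam
    p=ctrl.camera_params(n); f=240/np.tan(np.radians(p["fov_y"]/2))
ValueError: time passes only in moves, steps and waits
```

```bash
sed -i 's/^def cam(n):/import functools\n@functools.lru_cache\ndef cam(n):/' h.py
python3 - <<'E'
from h import *
print(rel((.5775,.108,.262)),rel((.5775,.108,.202)))
E
```

```text
[  -1.3 -150.1  -97.5] [  58.7 -150.   -97.5]
```

```bash

python3 -m handwheel '[0,0,-0.025,-0.016,5,0,0, 0,0,-0.05,-0.032,10,0,0, 0,0,-0.075,-0.048,15,0,0, 0,0,-0.1,-0.064,20,0,0, 0,0,-0.125,-0.08,25,0,0, 0,0,-0.15,-0.097,30,0,0, 0,0,-0.15,-0.097,30,0,0, 0,0.025,-0.15,-0.097,30,0,0, 0,0.05,-0.15,-0.097,30,0,0, 0,0.058,-0.15,-0.097,30,0,0, 0,0.058,-0.15,-0.097,30,0,0]'
python3 - <<'E'
from h import *
f=np.radians(-11.8);H=A0+.042*np.array([np.cos(f),np.sin(f)]);d=np.array([-np.sin(f),np.cos(f)])
print(rel((*(H-d*.0228),.202)),ctrl.get_obs()['tool_pos'])
E
```

```text
t: 11.0
tool_pos: [0.5749, 0.1083, 0.1996]
tool_rot: [-2.116, 0.201, 2.131]
contact_force: [0.2, -0.3, -0.6]
opening: -0.0001
[ -2.5 -13.1  -4.3] [0.57494127 0.1082804  0.19957993]
```

```bash
cat > quick.py <<'E'
from h import *
im,d=ctrl.get_image("side")
print("F",ctrl.get_obs()["contact_force"].round(1),[round(float(sidescan(im,r,.182,np.arange(160,180,.25))[0]),2) for r in(.04,.0425,.045,.05)])
E
python3 -m handwheel '[0,-0.002,-0.005,-0.004,0,0,0, 0,-0.002,-0.009,-0.004,0,0,0, 0,-0.002,-0.011,-0.004,0,0,0, 0,-0.002,-0.0115,-0.004,0,0,0, 0,-0.002,-0.0115,-0.004,0,0,0]'
python3 quick.py
```

```text
t: 11.42
tool_pos: [0.5839, 0.1183, 0.2066]
tool_rot: [-2.124, 0.201, 2.12]
contact_force: [0.6, -0.1, -0.7]
opening: 0.0001
F [-0.4  0.6 -0. ] [168.12, 168.26, 168.03, 167.94]
```

Baseline mean 168.09 here (168.2 at smaller radii); aim for about 169.0.

```bash

python3 -m handwheel '[0,0.001,-0.0008,0,0,0,0, 0,0.001,-0.0008,0,0,0,0]'; python3 quick.py
python3 -m handwheel '[0,0,-0.0006,0,0,0,0, 0,0,-0.0006,0,0,0,0]'; python3 quick.py
python3 -m handwheel '[0,0,-0.0005,0,0,0,0, 0,0,-0.0005,0,0,0,0]'; python3 quick.py
```

```text
t: 11.63
tool_pos: [0.5833, 0.1189, 0.2042]
tool_rot: [-2.122, 0.202, 2.122]
contact_force: [-0.4, 0.1, -0.2]
opening: -0.0002
F [ 0.3  1.  -1.8] [168.13, 168.23, 168.02, 167.94]
t: 11.85
tool_pos: [0.5835, 0.1195, 0.2042]
tool_rot: [-2.122, 0.202, 2.122]
contact_force: [1.2, 0.4, 0.7]
opening: 0.0003
F [ 0.4 -0.6  0.7] [168.13, 168.26, 168.03, 167.93]
t: 12.07
tool_pos: [0.5836, 0.1201, 0.2043]
tool_rot: [-2.122, 0.202, 2.122]
contact_force: [0.4, 0.6, -0.5]
opening: -0.0002
F [ 0.7 -0.8  0.3] [168.11, 168.23, 168.02, 167.92]
```

```bash

for i in 1 2; do python3 -m handwheel '[0,0,-0.0005,0,0,0,0, 0,0,-0.0005,0,0,0,0]' | sed -n '2p;4p'; python3 quick.py; done
```

```text
tool_pos: [0.5837, 0.1206, 0.2043]
contact_force: [0.1, 0.4, 0.3]
F [ 0.4 -0.5 -0.3] [168.11, 168.29, 168.0, 167.93]
tool_pos: [0.5838, 0.121, 0.2043]
contact_force: [0.2, -0.2, 0.4]
F [ 0.  -0.1  0.3] [168.16, 168.26, 168.01, 167.93]
```

```bash
python3 -m handwheel '[0,0,-0.0005,0,0,0,0, 0,0,-0.0005,0,0,0,0]' | sed -n '2p;4p'; python3 quick.py
python3 -m handwheel '[0,0,-0.0005,0,0,0,0, 0,0,-0.0005,0,0,0,0]' | sed -n '2p;4p'; python3 quick.py
```

```text
tool_pos: [0.5839, 0.1215, 0.2043]
contact_force: [0.1, 0.5, 0.4]
F [ 0.  -0.6 -1.5] [168.16, 168.25, 168.05, 167.93]
tool_pos: [0.584, 0.122, 0.2043]
contact_force: [-0.1, -0.0, 0.1]
F [ 1.  0. -0.] [168.11, 168.2, 168.03, 167.92]
```

```bash
python3 -m handwheel '[0,0,-0.0005,0,0,0,0, 0,0,-0.0005,0,0,0,0]' | sed -n '2p;4p'; python3 quick.py
python3 -m handwheel '[0,0,-0.0005,0,0,0,0, 0,0,-0.0005,0,0,0,0]' | sed -n '2p;4p'; python3 quick.py
python3 -m handwheel '[0,0,-0.0005,0,0,0,0, 0,0,-0.0005,0,0,0,0]' | sed -n '2p;4p'; python3 quick.py
```

```text
tool_pos: [0.5841, 0.1224, 0.2043]
contact_force: [-0.9, 0.0, -0.2]
F [-0.7  0.4  0.2] [168.15, 168.25, 168.06, 167.93]
tool_pos: [0.5841, 0.1225, 0.2043]
contact_force: [-0.2, -2.5, 1.2]
F [-1.7 -2.1  0.4] [168.2, 168.22, 168.0, 167.94]
tool_pos: [0.5843, 0.1231, 0.2043]
contact_force: [-0.1, -3.8, 0.5]
F [-0.8 -2.8  0.2] [169.02, 169.14, 168.97, 168.37]
```

```bash
python3 -m handwheel '[0,0,0.008,0,0,0,0, 0,0,0.014,0,0,0,0, 0,-0.03,0.014,0,0,0,0, 0,-0.058,0.014,0,0,0,0, 0,-0.058,0.014,0,0,0,0]'
python3 -c "
from h import *
print(rel((.537,-.065,.262)))"
```

```text
t: 14.05
tool_pos: [0.5843, 0.1097, 0.2695]
tool_rot: [-2.132, 0.199, 2.109]
contact_force: [0.3, -0.2, 2.0]
opening: -0.0001
[  6.7 180.5  13.6]
```

```bash
python3 -m handwheel '[0,0,0.03,0.002,-5,0,0, 0,0,0.06,0.004,-10,0,0, 0,0,0.09,0.006,-15,0,0, 0,0,0.12,0.008,-20,0,0, 0,0,0.15,0.01,-25,0,0, 0,0,0.18,0.013,-30,0,0, 0,0,0.18,0.013,-30,0,0, 0,0,0.18,0.013,-30,0,0]'
python3 look.py 11
python3 - <<'E'
from h import *
n=np.array([-.328,.945]);print(ctrl.get_obs()['tool_rot'],ctrl.get_obs()['tool_pos'])
for th in (57,50,40,30,20,10,5,0,-3):
    f=np.radians(176.5+th);H=np.array([.5605,.0385])+.065*np.array([np.cos(f),np.sin(f)])
    print(th,H.round(4),rel((*(H-n*.0205),.2)))
E
```

```text
t: 14.72
tool_pos: [0.5346, -0.0658, 0.2625]
tool_rot: [2.044, 0.341, -2.042]
contact_force: [-0.1, 0.6, 0.1]
opening: -0.0001
side idx 0.036 (np.float64(170.6511564675174), np.float32(115.984375), np.float64(2.75))
side idx 0.038 (np.float64(169.5664208835717), np.float32(99.66504), np.float64(4.75))
side idx 0.04 (np.float64(168.8819919331166), np.float32(95.60156), np.float64(5.75))
side idx 0.0425 (np.float64(169.09860123034105), np.float32(100.853516), np.float64(5.5))
side idx 0.045 (np.float64(168.97424421248397), np.float32(97.00586), np.float64(5.5))
side tgt 0.07 (np.float64(169.07338870851012), np.float32(119.37891), np.float64(3.75))
side tgt 0.073 (np.float64(169.17231768828606), np.float32(111.21875), np.float64(4.0))
side tgt 0.076 (np.float64(168.99725758527862), np.float32(103.3125), np.float64(4.0))
side tgt 0.079 (np.float64(169.0075276611547), np.float32(120.21875), np.float64(3.5))
top idx 0.036 (np.float64(169.28273197323355), np.float32(120.32031), np.float64(6.0))
top idx 0.038 (np.float64(169.19479828630872), np.float32(96.9668), np.float64(6.25))
top idx 0.0
[... 331 characters left out ...]
.5))
top tgt 0.073 (np.float64(169.07134181306995), np.float32(83.57031), np.float64(3.75))
top tgt 0.076 (np.float64(169.3425310643079), np.float32(93.66406), np.float64(3.5))
top tgt 0.079 (np.float64(169.15660149130426), np.float32(142.84668), np.float64(3.0))
[ 2.04193484  0.34367018 -2.04052351] [ 0.53500327 -0.06430528  0.26238441]
57 [ 0.5218 -0.0138] [ 62.4 -31.5  -4.1]
50 [ 0.5158 -0.0086] [ 62.4 -38.4   0. ]
40 [ 5.082e-01 -2.000e-04] [ 62.4 -48.8   4.3]
30 [0.5023 0.0095] [ 62.4 -59.9   6.8]
20 [0.4982 0.02  ] [ 62.4 -71.2   7.3]
10 [0.4959 0.0311] [ 62.4 -82.4   5.8]
5 [0.4955 0.0368] [ 62.4 -87.9   4.3]
0 [0.4956 0.0425] [ 62.4 -93.2   2.3]
-3 [0.4959 0.0459] [ 62.4 -96.4   1. ]
```

View pics/top11.png

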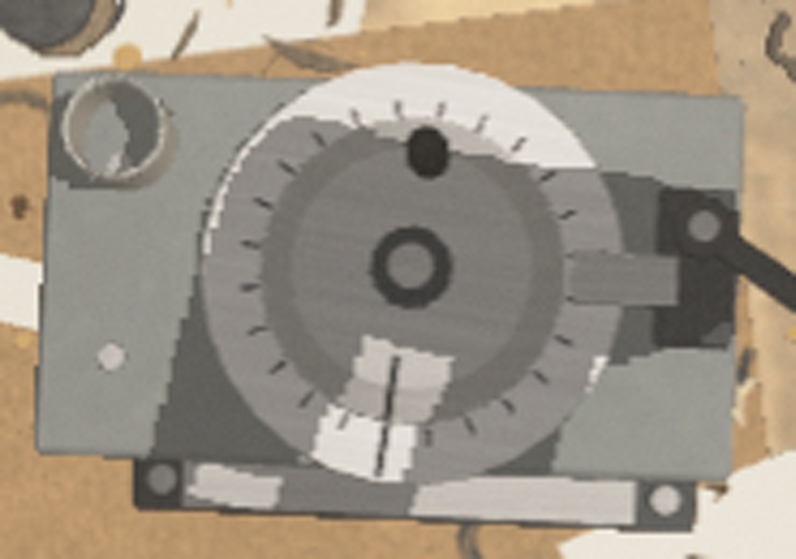

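```bash
python3 -m handwheel '[0,0.02,0,0,0,0,0, 0,0.04,0,0,0,0,0, 0,0.06,0,-0.002,0,0,0, 0,0.061,-0.012,-0.003,0,0,0, 0,0.061,-0.022,-0.003,0,0,0, 0,0.061,-0.028,-0.003,0,0,0, 0,0.061,-0.033,-0.003,0,0,0, 0,0.061,-0.038,0,0,0,0, 0,0.061,-0.043,0.002,0,0,0, 0,0.061,-0.048,0.004,0,0,0]'
python3 -m handwheel '[0,0,-0.005,0.001,0,0,0, 0,0,-0.01,0.002,0,0,0, 0,0,-0.015,0.003,0,0,0, 0,0,-0.02,0.003,0,0,0, 0,0,-0.025,0.003,0,0,0]'
python3 - <<'E'
from h import *
n=np.array([-.328,.945])
for th in (15,10,5,0,-3):
    f=np.radians(176.5+th);H=np.array([.5605,.0385])+.065*np.array([np.cos(f),np.sin(f)])
    print(th,H.round(4),rel((*(H-n*.0205),.2)))
im,d=ctrl.get_image("side"); cv2.imwrite("pics/side12.png",cv2.resize(im[140:290,230:420],None,fx=4,fy=4,interpolation=cv2.INTER_CUBIC))
E
```

```text
t: 15.65
tool_pos: [0.5153, -0.0214, 0.2029]
tool_rot: [2.039, 0.339, -2.038]
contact_force: [-1.5, -5.4, -0.7]
opening: 0.0
t: 16.07
tool_pos: [0.5046, 0.0026, 0.202]
tool_rot: [2.042, 0.343, -2.039]
contact_force: [-0.6, -2.7, 0.8]
opening: 0.0004
15 [0.4968 0.0255] [ 2.  -3.8 -0.2]
10 [0.4959 0.0311] [ 2.  -9.3 -1.2]
5 [0.4955 0.0368] [  2.  -14.8  -2.7]
0 [0.4956 0.0425] [  2.  -20.1  -4.6]
-3 [0.4959 0.0459] [  2.  -23.2  -6. ]
```

View pics/side12.png

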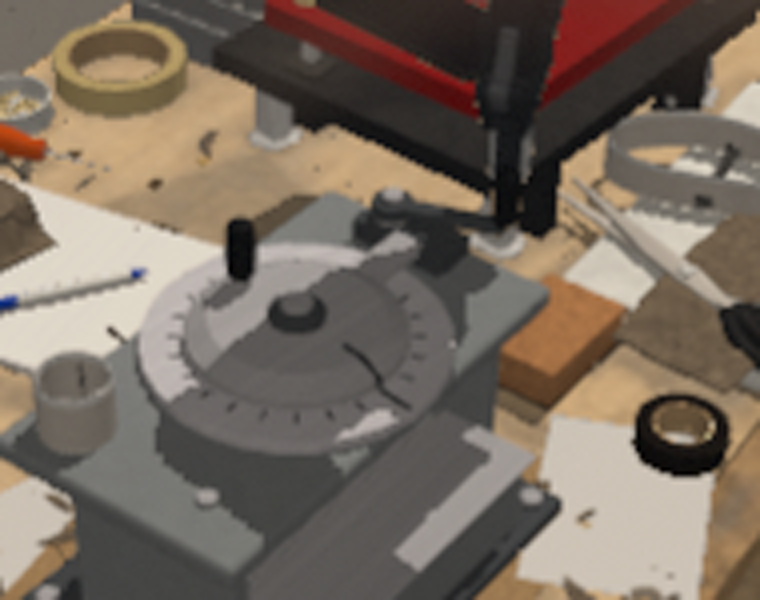

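Lever is closing. Continue to near the stop.

```bash
python3 -m handwheel '[0,0,-0.005,0,0,0,0, 0,0,-0.009,-0.001,0,0,0, 0,0,-0.013,-0.002,0,0,0, 0,0,-0.016,-0.003,0,0,0]'
python3 -m handwheel '[0,0,-0.002,-0.001,0,0,0, 0,0,-0.003,-0.001,0,0,0]'
python3 -m handwheel '[0,0,-0.002,-0.001,0,0,0, 0,0,-0.002,-0.001,0,0,0]'
```

```text
t: 16.45
tool_pos: [0.5019, 0.0186, 0.2012]
tool_rot: [2.04, 0.344, -2.041]
contact_force: [-0.3, -1.9, 0.2]
opening: -0.0003
t: 16.62
tool_pos: [0.502, 0.0216, 0.2011]
tool_rot: [2.04, 0.344, -2.04]
contact_force: [-0.3, -2.4, 0.4]
opening: 0.0002
t: 16.78
tool_pos: [0.5021, 0.0238, 0.2011]
tool_rot: [2.04, 0.344, -2.041]
contact_force: [-0.5, -1.9, -0.7]
opening: -0.0
```

```bash
for i in 1 2 3; do python3 -m handwheel '[0,0,-0.001,-0.0005,0,0,0, 0,0,-0.002,-0.001,0,0,0]' | sed -n '2p;4p'; done
```

```text
tool_pos: [0.5021, 0.0244, 0.2011]
contact_force: [-3.0, -10.1, 0.2]
tool_pos: [0.5022, 0.0246, 0.2011]
contact_force: [-3.4, -16.7, 0.8]
tool_pos: [0.5022, 0.0249, 0.2012]
contact_force: [-5.0, -23.5, 1.9]
```

```bash
python3 -m handwheel '[0,0,0.01,0,0,0,0, 0,0,0.03,0.0,0,0,0, 0,0,0.04,0.0,0,0,0, 0,-0.03,0.04,0,0,0,0, 0,-0.06,0.05,0,0,0,0, 0,-0.06,0.085,0.025,0,0,0, 0,-0.06,0.12,0.05,0,0,0, 0,-0.06,0.155,0.075,0,0,0, 0,-0.06,0.19,0.1,0,0,0, 0,-0.06,0.19,0.1,0,0,0, 0,-0.06,0.19,0.1,0,0,0]'
python3 look.py 13
python3 - <<'E'
from h import *
for k in("0","13r"):
    im=cv2.imread(f"pics/top{k}.png"); g=im.max(2); m=np.zeros(g.shape,np.uint8);m[225:250,360:390]=g[225:250,360:390]<60
    n,l,s,c=cv2.connectedComponentsWithStats(m); i=1+s[1:,4].argmax(); print(k,s[i],c[i],onz("top",c[i],.221))
E
```

```text
t: 18.2
tool_pos: [0.4705, -0.1837, 0.2613]
tool_rot: [2.044, 0.341, -2.043]
contact_force: [-0.3, 0.9, -0.5]
opening: -0.0
side idx 0.036 (np.float64(170.86810956084173), np.float32(120.38672), np.float64(3.25))
side idx 0.038 (np.float64(169.68801207628198), np.float32(102.265625), np.float64(5.0))
side idx 0.04 (np.float64(168.98615170645311), np.float32(97.25781), np.float64(5.5))
side idx 0.0425 (np.float64(169.13162882011824), np.float32(101.54297), np.float64(5.5))
side idx 0.045 (np.float64(168.99232340749305), np.float32(98.461914), np.float64(5.5))
side tgt 0.07 (np.float64(169.06961666438195), np.float32(120.75), np.float64(3.75))
side tgt 0.073 (np.float64(169.1674174517124), np.float32(112.65625), np.float64(4.0))
side tgt 0.076 (np.float64(169.00117975541588), np.float32(104.3125), np.float64(4.0))
side tgt 0.079 (np.float64(169.01271786325833), np.float32(121.52344), np.float64(3.5))
top idx 0.036 (np.float64(169.28920700672063), np.float32(113.67676), np.float64(6.0))
top idx 0.038 (np.float64(169.14729755667895), np.float32(90.77051), np.float64(6.0))
top idx 0.04 (np.float64(169.10306588581525), np.float32(73.24609), np.float64(6.25))
top idx 0.0425 (np.float64(169.52868547186551), np.float32(76.15137), np.float64(6.0))
top idx 0.045 (np.float64(169.3719915266586), np.float32(98.59277), np.float64(5.25))
top tgt 0.07 (np.float64(169.12219509214282), np.float32(122.20996), np.float64(3.5))
top tgt 0.073 (np.float64(169.05395506930867), np.float32(79.01172), np.float64(3.75))
top tgt 0.076 (np.float64(169.35111004941325), np.float32(85.71094), np.float64(3.5))
top tgt 0.079 (np.float64(169.1524150920469), np.float32(133.34766), np.float64(3.25))
0 [368 231  10  10  71] [372.71830986 235.63380282] [0.49425667 0.04373089 0.221     ]
13r [368 231  10  10  83] [372.6626506 235.6626506] [0.49421272 0.04382007 0.221     ]
```

View pics/top13.png

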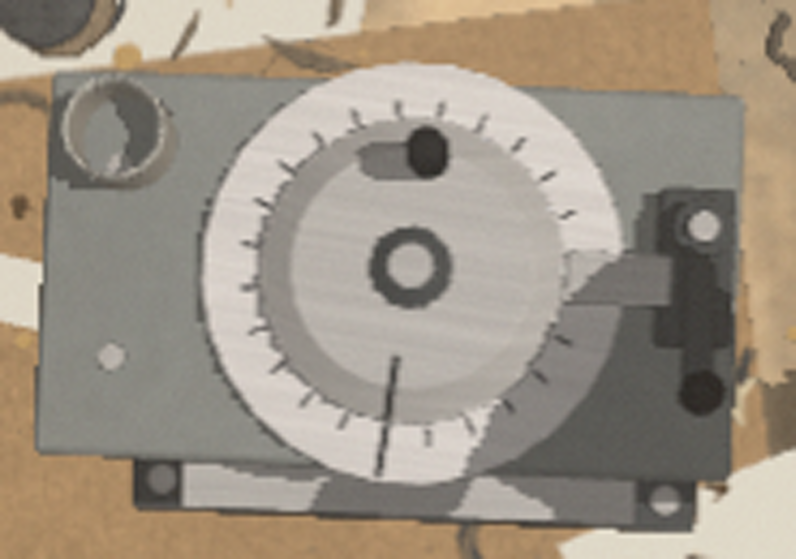

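View pics/top13r.png

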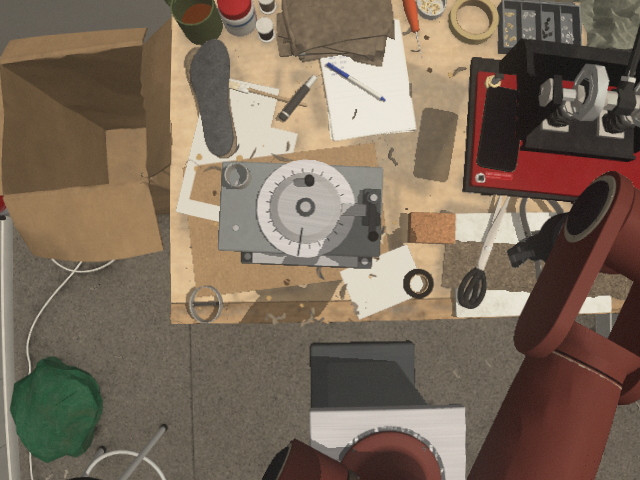

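The index line and the long line are collinear. The lever handle is back at its original pixel (372.7, 235.6), the bystanders have not moved, and the robot is clear.

```bash
python3 -c "
from station import ctrl
print(ctrl.get_obs()['contact_force']); print(ctrl.finish_job())"
```

```text
[ 0.85974009 -0.03186157 -0.61909577]
the job is handed in; nothing more can be done
None
```

The gap is set. I pushed the clamp lever to its open stop, turned the dial clockwise by its crank handle, then pushed the lever back to its closed stop. All pushes were made with the shut fingertips, with nothing gripped. I handed the job in at about 18 s.

- **Index line:** my last pictures put it at about 169.0° (side view) to 169.3° (top view), with the long line at 169.1°, so they agree within roughly 0.3°. Closing the clamp did not change this.
- **Overshoot:** the first clockwise push went about 0.9° too far. I nudged the handle back counter-clockwise by that amount while the dial was still free, so the dial did not turn clockwise the whole way.
- **Lever:** its handle is back within 0.1 mm of where it was when closed at the start. Push forces rose to about 17 N at the open stop and 24 N at the closed stop. They were about 4 N on the dial.
- **Surroundings:** in the last top view I saw none of the bystander objects moved, and the robot was clear of everything. I checked this by eye and did not measure their positions.

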